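# Face the swivel hook home and hang the pick clipboard

## Task

Push the swivel hook anticlockwise with the side of the fingers (do not pinch it) until you feel it come up against its stop, and press it home there with about 10 N for a second, never with more than 25 N. Then lift the clipboard out of its rack and gently hang it on the hook by the slot under its clip, pushed along the arm right up to the flange, with the hook still facing home. Leave everything else where it is.

Things in the scene. Friction and masses are not known exactly. Their poses are not given: they have to be found in the camera images.
- hook_root (a point): On the hook's upright turning axis, level with its arm's centre line, 190 mm above the table. Turns with the hook: x along the arm to the tip, z up. Arm: round bar 10 mm thick. Turret 28 mm across, top 12 mm above the centre line. Flange on the arm 24 mm across, outer face 34 mm from the axis. Post 20 mm thick on a fixed 120 mm square base plate; the stop is within 32 mm of the axis.
- hook_tip (a point): Arm centre line under the upturned tip of the steel swivel hook, 106 mm from its axis (arm ends at 111 mm); tip top 15 mm above the centre line. Axes as hook_root. It turns stiffly (about 3 N at 70 mm) and stays where left. From above, home is 1.0 to 2.0 rad anticlockwise of where it starts, at a stop not listed here; pressed on it 70 mm out, the arm gives only about 0.35 mm per N.
- board_centre (a point): Centre of the clipboard (half-way up): 154 mm tall, 110 mm wide along x, z up; y is its thickness, either face may hang towards the flange. Dark hardboard, 6 mm. Grip it by the aluminium clip at its top: 70 mm wide, 10 mm thick, 33 to 77 mm above this point. About 220 g. Stands upright in one rack slot; in the other, 70 mm away, stands a plain grey card 100 mm tall without clip or hole.
- board_slot (a point): Middle of the upper edge of the hanging slot (= lower edge of the clip), 33 mm above board_centre, same axes. The slot goes through the board: 20 mm wide along x, 32 mm tall (z 0 to -32 mm). Hung fully home, this point is on top of the arm, 5 mm above its centre line and 39 mm from the turning axis.
- rack_mid (a point): Centre of the underside of the fixed grey rack that holds the clipboard; x along its two slots, y across. 130 x 130 mm, rim 45 mm and slot floor 10 mm above the table; slots 9.4 mm wide at y = -35 and +35 mm.
Things that resemble listed ones, but are neither listed nor needed, are in the scene too. Leave any yellow look-alike of the part that bears hook_root alone.

How it is judged:
By the outcome, as a careful person would: the job done as asked, in the order asked, and still so for the second after the job is handed in, with the robot touching nothing.
It also fails if it takes over 72 s, if anything falls off the work surface, if the arm or the gripper's body presses on something with over 40 N, if the wrist force passes 120 N, or if a joint passes its speed limit or range.

## Robot

A 6-joint arm with a two-finger parallel gripper is mounted at the origin on the work surface. World frame = base frame: x ahead of the robot, y to its left, z up, the work surface at z = 0. Lengths are in mm, angles in rad, forces in N, time in s.
With the tool pointing down it reaches from about 350 to 725 mm from the base axis. Payload 4.3 kg.
Tool frame: the origin (TCP) lies at the very end of the fingers, on their centre line; the grasp point (between the pads) lies 19 mm behind it; z points along the fingers, y is the line along which they close (so a half turn about z gives the same grasp; the last joint's range is limited). The gripper opens to 85 mm and grips with 20 to 120 N. Pads are 22 mm wide; open, the fingers measure 114 mm over their backs; the gripper's body (76 mm by 85 mm) begins 54 mm behind the grasp point. The pads swing forward as they close: fully open they stand 13 mm farther back than shut.
Start: joints at [-1.222, 0.377, 0.081, 1.274, 0, 1.46], TCP at [254.668, -515.569, 231.329] pointing down, gripper open.
Joint ranges: [-2.72, 2.72], [-0.84, 1.66], [-1.02, 1.22], [-1.77, 2.12], [-1.37, 1.28], [-3.14, 3.14]. Speed limits (rad/s): [2.57, 2.57, 3.14, 3.14, 3.14, 3.14].

## Interface

Orientations are given as [roll, pitch, yaw] about the fixed x, y, z axes, in that order (R = Rz(yaw) Ry(pitch) Rx(roll)).
In Python, from rig import r gives the robot as it stands.
- The arm moves only by the tool drive_tool, never from a script. Its argument "moves" is a list of rows, each an object of numbers: "rx", "ry", "rz": the turn, a rotation vector about the tool's x, y, z in rad; "tx", "ty", "tz": the shift along the tool's x, y, z in m; "fingers": the closure in counts, from 0 (fully open) to 255 (shut). A call has 1 to 8 rows; each row is the pose to reach, as a shift and turn from the pose commanded when the call began, along the tool's axes at that moment; what a row does not reach only later rows make up. A row lasts 1/12 s, in which the tool goes at most 41.7 mm and 7.16 degrees, less where a joint would pass 70% of its speed; a pose out of reach is approached as far as the arm can. A call with a gripper value outside its range is refused whole. The fingers move at their own pace and stop on an object; the grip force is fixed at half the most. Time passes only in rows, so rows that repeat a pose let the fingers close. It gives the time, the measured TCP pose, the force, the opening and the grip force at its end, in the units of the state.
- r.get_obs(): the state, without advancing time (a new reading comes with each control period).
- r.snapshot(name): name is "side" or "top" or "wrist"; returns (picture, depth): 420x560x3 uint8, blue, green, red; 420x560 float32, mm along the optical axis (not along the pixel's ray), 0 where there is no reading.
- r.camera_model(name): a dict with "camera_matrix" (3x3 intrinsics, pixels), "extrinsics" (4x4, takes a point from camera to world coordinates); the wrist camera has in their place "hand_eye" (4x4, takes a point from camera to tool coordinates, whose origin is the TCP and whose axes are the flange's). Camera axes: x right, y down, z forward; pixel columns grow to the right and rows downward; lengths in mm; the calibration is good to about 2 mm. A picture is of the moment at which its call begins: read the wrist's pose just before it. camera_model takes no time and is no camera call.
- r.sign_off(): hands the job in; it is judged then, once.
The state is a dict: "clock": time; "qpos": joint angles; "joint_vel": joint speeds; "tau": joint torques, N m; "tcp_pos": TCP position; "eef_rot": TCP orientation; "force": force on the tool from outside, world axes, zero at the start; "wrist_torque": the same for the moment, N m; "grip_width": finger opening in mm; "finger_force": force on a finger pad.
Only numpy, scipy, OpenCV 4.12 (cv2) and the standard library are available. Lean on these libraries where they do the work, as an engineer would, in place of code of your own. Each camera call takes 0.05 s, during which the arm holds its last target. There are 200 camera calls.

## Working session

There is one attempt and no reset: what is moved stays moved. The work goes in short steps, Python scripts to look and compute and a tool call to move; the robot and the scene stay as the last step left them, time stands still between calls to the robot, and variables do not carry over. Pictures are saved under pics/ and viewed, at most 10 in all, crops included, and the job is handed in when it is done.

Besides the shell and the picture viewer there is one more tool, called after "Call:" as name(argument=value, ...) on one line, values as JSON. drive_tool: Moves the arm, as the interface text tells. Its arguments: {"type":"object","properties":{"moves":{"type":"array","items":{"type":"object","properties":{"rx":{"type":"number"},"ry":{"type":"number"},"rz":{"type":"number"},"tx":{"type":"number"},"ty":{"type":"number"},"tz":{"type":"number"},"fingers":{"type":"number"}}}}},"required":["moves"]}

```bash
mkdir -p pics; ls; python3 - <<'E'
from rig import r
import cv2,numpy as np
o=r.get_obs();print({k:np.round(v,3) for k,v in o.items()})
for n in("side","top"):
    im,d=r.snapshot(n);cv2.imwrite(f"pics/{n}0.png",im);np.savez(f"{n}0.npz",im=im,d=d)
    m=r.camera_model(n);print(n,m)
print(r.camera_model("wrist"))
E
```

```text
pics
{'clock': np.float64(0.0), 'qpos': array([-1.222,  0.378,  0.08 ,  1.274, -0.   ,  1.461]), 'joint_vel': array([ 0.   ,  0.002, -0.001,  0.   , -0.001,  0.001]), 'tau': array([-0.0000e+00, -4.6361e+01,  2.6987e+01,  2.1000e-02, -0.0000e+00,
        0.0000e+00]), 'tcp_pos': array([ 254.413, -514.922,  230.317]), 'eef_rot': array([-3.14 , -0.   ,  0.459]), 'force': array([ 0.639, -0.154,  0.405]), 'wrist_torque': array([-0.033, -0.014,  0.043]), 'finger_force': np.float64(0.0), 'grip_width': np.float64(85.287)}
side {'camera_matrix': array([[509.34651779,   0.        , 277.50551283],
       [  0.        , 509.34651779, 211.03035713],
       [  0.        ,   0.        ,   1.        ]]), 'extrinsics': array([[-9.20150607e-01, -1.80502380e-01,  3.47479137e-01,
         2.82725748e+01],
       [-3.90858223e-01,  4.76683983e-01, -7.87402204e-01,
         8.88024976e+02],
       [-2.35097675e-02, -8.60343694e-01, -5.09171895e-01,
         7.19848830e+02],
       [ 0.00000000e+00,  0.00000000e+00,  0.00000000e+00,
         1.00000000e+00]])}
top {'camera_matrix': array([[494.95230324,   
[... 313 characters left out ...]
,
       [-1.28431207e-02, -1.41010036e-01, -9.89924858e-01,
         1.47708032e+03],
       [ 0.00000000e+00,  0.00000000e+00,  0.00000000e+00,
         1.00000000e+00]])}
{'camera_matrix': array([[294.77655275,   0.        , 277.67387278],
       [  0.        , 294.77655275, 207.98314575],
       [  0.        ,   0.        ,   1.        ]]), 'hand_eye': array([[ 2.89806154e-04, -9.59964118e-01, -2.80122846e-01,
         7.07604203e+01],
       [ 9.99999923e-01,  3.51977445e-04, -1.71637500e-04,
        -2.70123197e-01],
       [ 2.63362764e-04, -2.80122775e-01,  9.59964146e-01,
        -1.43401818e+02],
       [ 0.00000000e+00,  0.00000000e+00,  0.00000000e+00,
         1.00000000e+00]])}
```

View pics/side0.png

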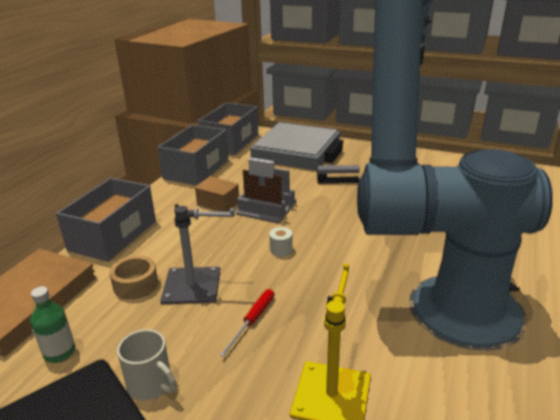

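View pics/top0.png

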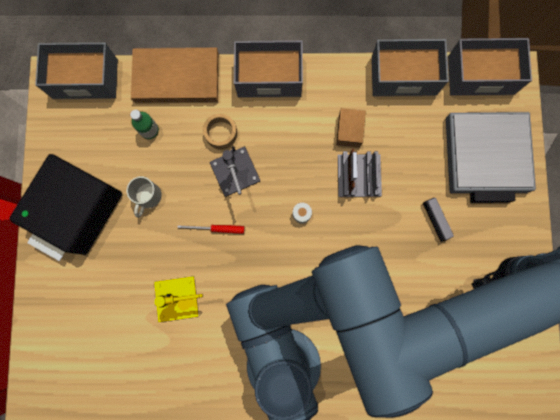

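Side view: steel hook turret (183,213), arm tip (235,213); yellow look-alike at (335,310), not to be used. The rack is at (266,205), with the clipboard and its light clip at (262,180). Top view: steel hook (231,157) to (238,192), yellow one (178,298), clipboard (351,168) in the left rack slot, grey card (374,172) in the right one. Next: measure with depth and check with one crop.

```bash
cat > h.py <<'E'
import numpy as np,cv2
from rig import r
def cloud(d,K,T):
    v,u=np.mgrid[:d.shape[0],:d.shape[1]]
    P=np.stack([(u-K[0,2])*d/K[0,0],(v-K[1,2])*d/K[1,1],d],-1)
    W=P@T[:3,:3].T+T[:3,3]; W[d<=0]=np.nan
    return W
def fixed(n,tag="0"):
    z=np.load(f"{n}{tag}.npz");m=r.camera_model(n)
    return z["im"],cloud(z["d"].astype(float),m["camera_matrix"],m["extrinsics"])
def proj(n,P):
    m=r.camera_model(n);T=np.linalg.inv(m["extrinsics"]);c=T[:3,:3]@np.asarray(P,float)+T[:3,3]
    p=m["camera_matrix"]@c;return p[:2]/p[2]
E
python3 - <<'E'
from h import *
for n,box in(("top",(195,140,280,230)),("side",(160,190,250,320))):
    im,W=fixed(n);x0,y0,x1,y1=box
    S=W[y0:y1,x0:x1].reshape(-1,3)
    for lo,hi in((3,14),(160,180),(180,192),(192,198),(198,220)):
        q=S[(S[:,2]>lo)&(S[:,2]<hi)]
        if len(q):print(n,lo,hi,len(q),np.round(np.median(q,0)),np.round(q.min(0)),np.round(q.max(0)))
    q=S[(S[:,2]>180)&(S[:,2]<215)];print(np.round(q[np.argsort(q[:,1])][::max(1,len(q)//25)]).tolist())
for n,box in(("top",(325,140,395,210)),("side",(230,150,305,225))):
    im,W=fixed(n);x0,y0,x1,y1=box
    S=W[y0:y1,x0:x1].reshape(-1,3)
    for lo,hi in((35,52),(85,120),(120,135),(135,150),(150,162),(162,190)):
        q=S[(S[:,2]>lo)&(S[:,2]<hi)]
        if len(q):print(n,lo,hi,len(q),np.round(np.median(q,0)),np.round(np.percentile(q,2,0)),np.round(np.percentile(q,98,0)))
a=cv2.resize(fixed("top")[0][130:240,190:400],None,fx=3.5,fy=3.5,interpolation=2)
cv2.imwrite("pics/c1.png",a)
E
```

```text
top 3 14 2136 [554. 132.   7.] [396.   9.   3.] [673. 267.  14.]
top 160 180 39 [576. 130. 175.] [556. 121. 160.] [593. 159. 180.]
top 180 192 45 [539. 127. 189.] [478. 109. 180.] [590. 158. 192.]
top 192 198 113 [531. 129. 195.] [469. 108. 192.] [596. 156. 198.]
top 198 220 120 [567. 140. 201.] [467. 107. 198.] [595. 156. 209.]
[[469.0, 107.0, 205.0], [472.0, 112.0, 207.0], [472.0, 115.0, 203.0], [487.0, 118.0, 198.0], [502.0, 119.0, 192.0], [518.0, 122.0, 192.0], [525.0, 124.0, 194.0], [590.0, 125.0, 187.0], [526.0, 127.0, 193.0], [545.0, 129.0, 201.0], [523.0, 130.0, 193.0], [569.0, 131.0, 184.0], [544.0, 132.0, 198.0], [595.0, 132.0, 198.0], [533.0, 134.0, 198.0], [531.0, 135.0, 194.0], [562.0, 137.0, 199.0], [540.0, 139.0, 181.0], [546.0, 140.0, 199.0], [561.0, 142.0, 204.0], [584.0, 143.0, 199.0], [583.0, 145.0, 204.0], [572.0, 147.0, 204.0], [575.0, 150.0, 205.0], [567.0, 153.0, 202.0], [571.0, 156.0, 198.0]]
side 3 14 1975 [570. 151.   8.] [ 494. -220.    3.] [823. 225.  14.]
side 160 180 129 [562. 158. 172.] [540. 133. 162.] [587. 166. 180.]
side 180 192 222 [537. 142. 188.]
[... 996 characters left out ...]
 [ 606. -194.  134.]
top 135 150 21 [ 558. -194.  141.] [ 517. -202.  137.] [ 583. -193.  149.]
top 150 162 38 [ 545. -194.  159.] [ 517. -204.  151.] [ 582. -193.  162.]
top 162 190 75 [ 552. -198.  165.] [ 519. -203.  162.] [ 584. -194.  169.]
side 35 52 796 [ 572. -210.   43.] [ 492. -513.   35.] [ 702. -177.   52.]
side 85 120 509 [ 533. -195.  102.] [ 497. -269.   86.] [ 604. -190.  119.]
side 120 135 167 [ 550. -192.  126.] [ 498. -201.  120.] [ 603. -189.  134.]
side 135 150 128 [ 548. -192.  142.] [ 516. -198.  135.] [ 584. -188.  150.]
side 150 162 127 [ 549. -192.  156.] [ 517. -202.  150.] [ 585. -188.  162.]
side 162 190 35 [ 540. -193.  163.] [ 467. -200.  162.] [580. 119. 190.]
```

View pics/c1.png

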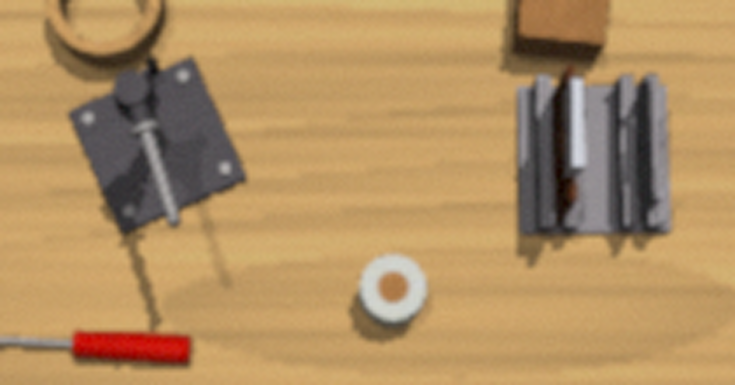

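The crop shows the steel hook's turret at (131,90) and arm tip at (174,220), with the stop lug at (153,65). It also shows the clipboard with its clip at (573,125) and the card at (640,150). Root is about (570,144), arm at about -162°, and the lug suggests home near -55°. I'm going to the approach pose behind the arm, fingers shut.

Call:
drive_tool(moves=[{"tx":0.03,"ty":-0.02,"tz":-0.04,"rz":-0.1,"fingers":255},{"tx":0.507,"ty":-0.507,"tz":-0.07,"rz":-1.426,"fingers":255},{"tx":0.507,"ty":-0.507,"tz":-0.07,"rz":-1.426,"fingers":255},{"tx":0.507,"ty":-0.507,"tz":-0.07,"rz":-1.426,"fingers":255},{"tx":0.507,"ty":-0.507,"tz":-0.07,"rz":-1.426,"fingers":255},{"tx":0.507,"ty":-0.507,"tz":-0.07,"rz":-1.426,"fingers":255},{"tx":0.507,"ty":-0.507,"tz":-0.07,"rz":-1.426,"fingers":255},{"tx":0.507,"ty":-0.507,"tz":-0.07,"rz":-1.426,"fingers":255}])

```text
schema error: expected keys rx, ry, rz, tx, ty, tz, fingers
```

```bash
cat >> h.py <<'E'
from scipy.spatial.transform import Rotation as Ro
def pose():
    o=r.get_obs();return np.array(o["tcp_pos"]),Ro.from_euler("xyz",o["eef_rot"]),o
def go(p,yaw):
    "shift (m) and rotvec to reach TCP p, tool down, yaw"
    c,R,o=pose();t=R.inv().apply(np.asarray(p,float)-c)/1000
    v=(R.inv()*Ro.from_euler("xyz",[np.pi,0,yaw])).as_rotvec()
    print("t",o["clock"].round(2),"tcp",c.round(1),"yaw",o["eef_rot"].round(3),"F",o["force"].round(1),"q",o["qpos"].round(2));print("  shift",t.round(4),"rot",v.round(4))
def wrist(name):
    c,R,o=pose();m=r.camera_model("wrist");T=np.eye(4);T[:3,:3]=R.as_matrix();T[:3,3]=c
    im,d=r.snapshot("wrist");cv2.imwrite(f"pics/{name}.png",im)
    T=T@m["hand_eye"];np.savez(f"{name}.npz",im=im,d=d,T=T)
    return im,cloud(d.astype(float),m["camera_matrix"],T)
E
python3 - <<'E'
from h import *
go((485,165,300),1.885)
E
```

```text
Traceback (most recent call last):
  File "h.py", line 21, in go
    print("t",o["clock"].round(2),"tcp",c.round(1),"yaw",o["eef_rot"].round(3),"F",o["force"].round(1),"q",o["qpos"].round(2));print("  shift",t.round(4),"rot",v.round(4))
              ^^^^^^^^^^^^^^^^
AttributeError: 'float' object has no attribute 'round'
```

All seven keys are needed in each row.

Call:
drive_tool(moves=[{"rx":0,"ry":0,"tx":0.03,"ty":-0.02,"tz":-0.04,"rz":-0.1,"fingers":255},{"rx":0,"ry":0,"tx":0.507,"ty":-0.507,"tz":-0.07,"rz":-1.426,"fingers":255},{"rx":0,"ry":0,"tx":0.507,"ty":-0.507,"tz":-0.07,"rz":-1.426,"fingers":255},{"rx":0,"ry":0,"tx":0.507,"ty":-0.507,"tz":-0.07,"rz":-1.426,"fingers":255},{"rx":0,"ry":0,"tx":0.507,"ty":-0.507,"tz":-0.07,"rz":-1.426,"fingers":255},{"rx":0,"ry":0,"tx":0.507,"ty":-0.507,"tz":-0.07,"rz":-1.426,"fingers":255},{"rx":0,"ry":0,"tx":0.507,"ty":-0.507,"tz":-0.07,"rz":-1.426,"fingers":255},{"rx":0,"ry":0,"tx":0.507,"ty":-0.507,"tz":-0.07,"rz":-1.426,"fingers":255}])

```text
clock: 0.77
tcp_pos: [359.7, -212.8, 278.6]
eef_rot: [-3.141, -0.0, 1.439]
force: [1.7, -0.8, -0.4]
grip_width: -0.3
finger_force: 0.0
```

```bash
sed -i 's/o\["clock"\].round(2)/round(float(o["clock"]),2)/' h.py
python3 - <<'E'
from h import *
go((485,165,300),1.885)
E
```

```text
t 0.77 tcp [ 359.7 -212.8  278.6] yaw [-3.141 -0.     1.439] F [ 1.7 -0.8 -0.4] q [-0.69  0.05 -0.22  1.31  0.    1.02]
  shift [ 0.391   0.0747 -0.0214] rot [-2.000e-04 -3.000e-04 -4.457e-01]
```

Call:
drive_tool(moves=[{"rx":0,"ry":0,"tx":0.38,"ty":0.074,"tz":-0.02,"rz":-0.43,"fingers":255},{"rx":0,"ry":0,"tx":0.38,"ty":0.074,"tz":-0.02,"rz":-0.43,"fingers":255},{"rx":0,"ry":0,"tx":0.38,"ty":0.074,"tz":-0.02,"rz":-0.43,"fingers":255},{"rx":0,"ry":0,"tx":0.38,"ty":0.074,"tz":-0.02,"rz":-0.43,"fingers":255},{"rx":0,"ry":0,"tx":0.38,"ty":0.074,"tz":-0.02,"rz":-0.43,"fingers":255},{"rx":0,"ry":0,"tx":0.38,"ty":0.074,"tz":-0.02,"rz":-0.43,"fingers":255},{"rx":0,"ry":0,"tx":0.38,"ty":0.074,"tz":-0.02,"rz":-0.43,"fingers":255},{"rx":0,"ry":0,"tx":0.38,"ty":0.074,"tz":-0.02,"rz":-0.43,"fingers":255}])

```text
clock: 1.43
tcp_pos: [467.4, 102.3, 295.8]
eef_rot: [-3.141, 0.0, 1.864]
force: [0.5, -0.1, 0.9]
grip_width: -0.1
finger_force: 0.0
```

Call:
drive_tool(moves=[{"rx":0,"ry":0,"tx":0.04,"ty":0.008,"tz":0,"rz":0,"fingers":255},{"rx":0,"ry":0,"tx":0.05,"ty":0.01,"tz":0,"rz":0,"fingers":255},{"rx":0,"ry":0,"tx":0.05,"ty":0.01,"tz":0,"rz":0,"fingers":255},{"rx":0,"ry":0,"tx":0.05,"ty":0.01,"tz":0,"rz":0,"fingers":255}])

```text
clock: 1.77
tcp_pos: [462.2, 150.8, 295.5]
eef_rot: [-3.14, 0.001, 1.865]
force: [0.1, 0.2, 0.9]
grip_width: -0.1
finger_force: 0.0
```

```bash
python3 - <<'E'
from h import *
go((485,165,300),1.885)
im,W=wrist("w1")
S=W.reshape(-1,3);m=(abs(S[:,0]-550)<110)&(abs(S[:,1]-140)<90)
for lo,hi in((20,150),(172,182),(182,190),(190,197),(197,203),(203,215)):
    q=S[m&(S[:,2]>lo)&(S[:,2]<hi)]
    if len(q):print(lo,hi,len(q),np.round(np.median(q,0)),np.round(np.percentile(q,1,0)),np.round(np.percentile(q,99,0)))
E
```

```text
t 1.77 tcp [462.2 150.8 295.5] yaw [-3.140e+00  1.000e-03  1.865e+00] F [0.1 0.2 0.9] q [ 0.19  0.19 -0.01  1.37 -0.    1.46]
  shift [ 0.0069  0.0259 -0.0046] rot [-0.0013  0.0008 -0.0197]
20 150 1556 [643. 168.  48.] [562. 140.  21.] [660. 226. 147.]
172 182 206 [561. 157. 177.] [555. 142. 172.] [583. 163. 182.]
182 190 197 [562. 154. 185.] [469. 117. 182.] [590. 161. 190.]
190 197 1065 [522. 131. 195.] [472. 117. 190.] [591. 159. 197.]
197 203 949 [566. 142. 202.] [538. 128. 197.] [596. 159. 203.]
203 215 212 [571. 146. 203.] [558. 135. 203.] [583. 158. 204.]
```

View pics/w1.png

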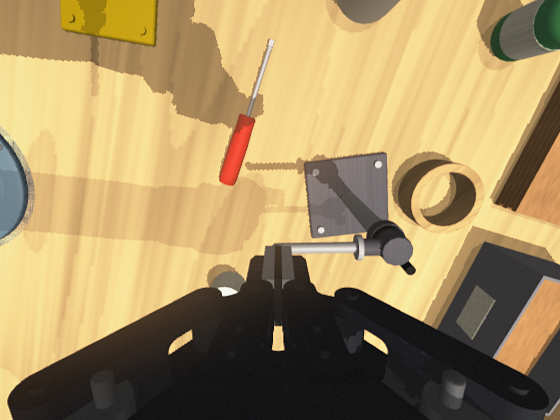

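The wrist view shows turret (397,250), flange (360,248), tip (277,249), stop lug (408,267), and the shut fingers at (280,265) just short of the tip. Next step is to fit the axis and arm.

```bash
python3 - <<'E'
from h import *
z=np.load("w1.npz");m=r.camera_model("wrist");W=cloud(z["d"].astype(float),m["camera_matrix"],z["T"])
T=W[235:268,378:418].reshape(-1,3);q=T[(T[:,2]>199)&(T[:,2]<206)]
(c,rad)=cv2.minEnclosingCircle(q[:,:2].astype(np.float32));print("turret circ",c,rad,"mean",q.mean(0).round(1),len(q))
A=W[238:262,285:350].reshape(-1,3);A=A[(A[:,2]>190)&(A[:,2]<200)]
f=np.polyfit(A[:,0],A[:,1],1);print("arm",f,np.degrees(np.arctan(f[0])),A.mean(0).round(1),np.median(A[:,2]))
for b in((262,274,400,416),):
    L=W[b[0]:b[1],b[2]:b[3]].reshape(-1,3);L=L[(L[:,2]>170)&(L[:,2]<215)];print("lug",L.mean(0).round(1),L.min(0).round(),L.max(0).round())
tp=W[240:260,268:285].reshape(-1,3);tp=tp[(tp[:,2]>180)];print("tip",tp.mean(0).round(1),tp.min(0).round(),tp.max(0).round())
E
```

```text
turret circ (575.8150024414062, 141.3941650390625) 20.073286056518555 mean [571.1 146.6 202.4] 763
arm [  0.30337598 -27.24772053] 16.87653709509423 [507.9 126.8 194.2] 194.64596345309567
lug [590.8 132.1 196.9] [578. 127. 185.] [597. 138. 203.]
tip [459.4 156.2 294.4] [454. 115. 189.] [477. 163. 317.]
```

```bash
python3 - <<'E'
from h import *
go((494.5,155.4,178),1.865)
# arc plan: arm angle steps, offsets in tool frame of pose at contact-ready position
root=np.array([570.5,146]);a0=np.radians(-163.1)
def P(a,off,rad=70): 
    d=np.array([np.cos(a),np.sin(a)]);t=np.array([-d[1],d[0]]);return root+rad*d-off*t
p0=P(a0,31);yaw0=a0+np.pi/2+np.pi
ux=np.array([np.cos(yaw0),np.sin(yaw0)]);uy=np.array([np.sin(yaw0),-np.cos(yaw0)])
print(p0,yaw0)
for k in range(0,26):
    a=a0+k*.1; d=P(a,16)-p0; print(k,round(np.degrees(a)),"tx %.4f ty %.4f rz %.2f"%(d@ux/1000,d@uy/1000,-.1*k))
E
```

```text
t 1.82 tcp [462.3 150.1 295.6] yaw [-3.141e+00  1.000e-03  1.864e+00] F [-0.1 -0.6  0.2] q [ 0.18  0.19 -0.01  1.37 -0.    1.46]
  shift [-0.0041  0.0324  0.1176] rot [-0.001   0.0008 -0.0015]
[494.51128111 155.31206755] 1.865756970381938
0 -163 tx -0.0150 ty -0.0000 rz -0.00
1 -157 tx -0.0221 ty -0.0012 rz -0.10
2 -152 tx -0.0292 ty -0.0018 rz -0.20
3 -146 tx -0.0364 ty -0.0016 rz -0.30
4 -140 tx -0.0435 ty -0.0007 rz -0.40
5 -134 tx -0.0505 ty 0.0009 rz -0.50
6 -129 tx -0.0573 ty 0.0032 rz -0.60
7 -123 tx -0.0639 ty 0.0062 rz -0.70
8 -117 tx -0.0701 ty 0.0098 rz -0.80
9 -112 tx -0.0759 ty 0.0140 rz -0.90
10 -106 tx -0.0813 ty 0.0187 rz -1.00
11 -100 tx -0.0861 ty 0.0240 rz -1.10
12 -94 tx -0.0904 ty 0.0297 rz -1.20
13 -89 tx -0.0942 ty 0.0359 rz -1.30
14 -83 tx -0.0973 ty 0.0423 rz -1.40
15 -77 tx -0.0997 ty 0.0491 rz -1.50
16 -71 tx -0.1014 ty 0.0561 rz -1.60
17 -66 tx -0.1025 ty 0.0632 rz -1.70
18 -60 tx -0.1028 ty 0.0703 rz -1.80
19 -54 tx -0.1024 ty 0.0775 rz -1.90
20 -49 tx -0.1013 ty 0.0846 rz -2.00
21 -43 tx -0.0995 ty 0.0915 rz -2.10
22 -37 tx -0.0970 ty 0.0983 rz -2.20
23 -31 tx -0.0939 ty 0.1047 rz -2.30
24 -26 tx -0.0901 ty 0.1108 rz -2.40
25 -20 tx -0.0857 ty 0.1165 rz -2.50
```

Call:
drive_tool(moves=[{"rx":0,"ry":0,"tx":-0.004,"ty":0.032,"tz":0.008,"rz":0,"fingers":255},{"rx":0,"ry":0,"tx":-0.004,"ty":0.032,"tz":0.045,"rz":0,"fingers":255},{"rx":0,"ry":0,"tx":-0.004,"ty":0.032,"tz":0.08,"rz":0,"fingers":255},{"rx":0,"ry":0,"tx":-0.004,"ty":0.032,"tz":0.105,"rz":0,"fingers":255},{"rx":0,"ry":0,"tx":-0.004,"ty":0.032,"tz":0.1175,"rz":0,"fingers":255},{"rx":0,"ry":0,"tx":-0.004,"ty":0.032,"tz":0.1175,"rz":0,"fingers":255},{"rx":0,"ry":0,"tx":-0.004,"ty":0.032,"tz":0.1175,"rz":0,"fingers":255}])

```text
clock: 2.4
tcp_pos: [493.9, 154.5, 178.1]
eef_rot: [-3.14, 0.0, 1.861]
force: [0.3, -0.4, 0.6]
grip_width: 0.2
finger_force: 0.0
```

Call:
drive_tool(moves=[{"rx":0,"ry":0,"tx":-0.005,"ty":0,"tz":0,"rz":0,"fingers":255},{"rx":0,"ry":0,"tx":-0.01,"ty":0,"tz":0,"rz":0,"fingers":255},{"rx":0,"ry":0,"tx":-0.015,"ty":0,"tz":0,"rz":0,"fingers":255},{"rx":0,"ry":0,"tx":-0.018,"ty":-0.0007,"tz":0,"rz":-0.05,"fingers":255},{"rx":0,"ry":0,"tx":-0.022,"ty":-0.0012,"tz":0,"rz":-0.1,"fingers":255},{"rx":0,"ry":0,"tx":-0.029,"ty":-0.0018,"tz":0,"rz":-0.2,"fingers":255}])

```text
clock: 2.9
tcp_pos: [501.6, 128.5, 179.5]
eef_rot: [3.139, -0.001, 2.068]
force: [-0.9, 3.1, 0.8]
grip_width: 0.1
finger_force: 1.5
```

```bash
cat >> h.py <<'E'
root=np.array([570.5,146]);a0=np.radians(-163.1)
def arc():
    c,R,o=pose();v=c[:2]-root;y=R.as_matrix()[:2,0];d=np.array([y[1],-y[0]])*-1;d=np.array([-y[1],y[0]])
    print("t",round(float(o["clock"]),2),"tcp",c.round(1),"along arm",round(v@d,1),"behind",round(v@y,1),"arm dir deg",np.degrees(np.arctan2(d[1],d[0])).round(1),"F fwd",round(-o["force"][:2]@y,1),"F",o["force"].round(1))
E
python3 -c "
from h import *
arc()"
```

```text
t 2.9 tcp [501.6 128.5 179.5] along arm 68.9 behind 17.5 arm dir deg -151.5 F fwd -3.2 F [-0.9  3.1  0.8]
```

Call:
drive_tool(moves=[{"rx":0,"ry":0,"tx":-0.0071,"ty":-0.0012,"tz":0,"rz":-0.1,"fingers":255},{"rx":0,"ry":0,"tx":-0.0142,"ty":-0.0018,"tz":0,"rz":-0.2,"fingers":255},{"rx":0,"ry":0,"tx":-0.0214,"ty":-0.0016,"tz":0,"rz":-0.3,"fingers":255},{"rx":0,"ry":0,"tx":-0.0285,"ty":-0.0007,"tz":0,"rz":-0.4,"fingers":255},{"rx":0,"ry":0,"tx":-0.0355,"ty":0.0009,"tz":0,"rz":-0.5,"fingers":255},{"rx":0,"ry":0,"tx":-0.0423,"ty":0.0032,"tz":0,"rz":-0.6,"fingers":255},{"rx":0,"ry":0,"tx":-0.0489,"ty":0.0062,"tz":0,"rz":-0.7,"fingers":255}])

```text
clock: 3.48
tcp_pos: [529.1, 87.1, 179.2]
eef_rot: [-3.141, -0.001, 2.768]
force: [-4.0, -0.7, 1.8]
grip_width: 0.0
finger_force: 1.5
```

```bash
python3 -c "
from h import *
arc()
im,W=wrist('w2')
S=W[190:330,300:500].reshape(-1,3);q=S[(S[:,2]>176)&(S[:,2]<206)&(np.hypot(*(S[:,:2]-root).T)<40)]
d=q[:,:2]-root;rr=np.hypot(*d.T);an=np.degrees(np.arctan2(d[:,1],d[:,0]));k=(rr>18)
print(np.histogram(an[k],np.arange(-180,181,20)))
a=cv2.resize(im[170:340,260:520],None,fx=3,fy=3);cv2.imwrite('pics/w2c.png',a)
"
```

```text
t 3.48 tcp [529.1  87.1 179.2] along arm 69.9 behind 17.0 arm dir deg -111.4 F fwd -3.5 F [-4.  -0.7  1.8]
(array([  0,   0, 310,   4,   0,   0,   0,   0,   0,   0,   0,   0,   0,
         0,   0,   0,   0,   0]), array([-180, -160, -140, -120, -100,  -80,  -60,  -40,  -20,    0,   20,
         40,   60,   80,  100,  120,  140,  160,  180]))
```

View pics/w2c.png

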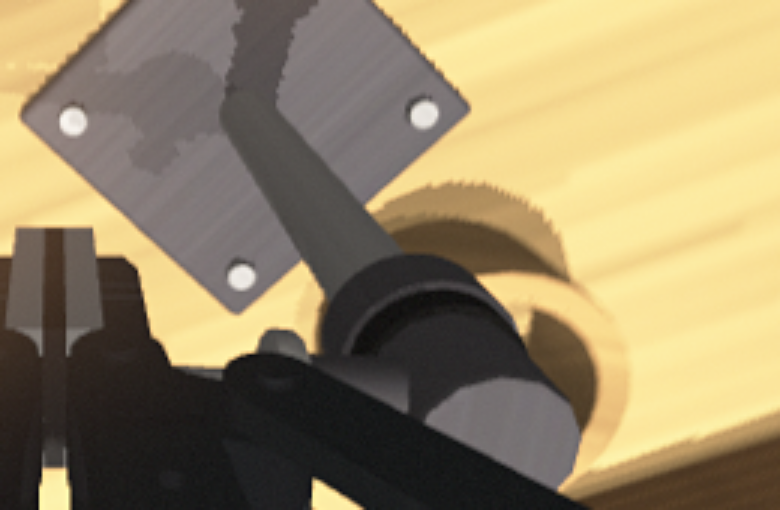

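The wrist crop shows the finger flank on the left, flange at (285,345) and turret top at (505,430). The lug is hidden, so I'll check it numerically in the fixed cameras.

```bash
python3 -c "
from h import *
for n in('side','top'):
    im,d=r.snapshot(n);np.savez(f'{n}1.npz',im=im,d=d)
    for tag in '01':
        im2,W=fixed(n,tag);S=W.reshape(-1,3);dd=S[:,:2]-root;rr=np.hypot(*dd.T)
        k=(S[:,2]>180)&(S[:,2]<208)&(rr>18)&(rr<33)
        an=np.degrees(np.arctan2(dd[k,1],dd[k,0]));print(n,tag,np.histogram(an,np.arange(-180,181,20))[0])
"
```

```text
side 0 [41  8  0  0  0  0  2 10  0  0  0  0  0  1  0  0  0 12]
side 1 [ 0  0 45 21  3  0  2 10  0  0  0  0  0  0  0  0  0  0]
top 0 [18 19  4  0  0  1  7  9  0  0  0  0  0  0  0  0  0  0]
top 1 [0 0 0 0 0 0 0 0 0 0 0 0 0 0 0 0 0 0]
```

The lug is fixed, so home should be near -55°. I'll swing 0.5 rad further, then take small steps.

Call:
drive_tool(moves=[{"rx":0,"ry":0,"tx":-0.0071,"ty":-0.0012,"tz":0,"rz":-0.1,"fingers":255},{"rx":0,"ry":0,"tx":-0.0142,"ty":-0.0018,"tz":0,"rz":-0.2,"fingers":255},{"rx":0,"ry":0,"tx":-0.0214,"ty":-0.0016,"tz":0,"rz":-0.3,"fingers":255},{"rx":0,"ry":0,"tx":-0.0285,"ty":-0.0007,"tz":0,"rz":-0.4,"fingers":255},{"rx":0,"ry":0,"tx":-0.0355,"ty":0.0009,"tz":0,"rz":-0.5,"fingers":255}])

```text
clock: 4.05
tcp_pos: [562.3, 74.8, 178.6]
eef_rot: [-3.14, -0.001, -3.017]
force: [-2.5, -3.0, 0.8]
grip_width: -0.1
finger_force: 1.6
```

Call:
drive_tool(moves=[{"rx":0,"ry":0,"tx":-0.0025,"ty":-0.0004,"tz":0,"rz":-0.035,"fingers":255},{"rx":0,"ry":0,"tx":-0.005,"ty":-0.0009,"tz":0,"rz":-0.07,"fingers":255},{"rx":0,"ry":0,"tx":-0.005,"ty":-0.0009,"tz":0,"rz":-0.07,"fingers":255}])

```text
clock: 4.3
tcp_pos: [568.1, 74.7, 178.6]
eef_rot: [-3.14, -0.0, -2.951]
force: [-2.4, -2.2, 1.2]
grip_width: -0.2
finger_force: 1.2
```

```bash
python3 -c "
from h import *
arc()"
```

```text
t 4.3 tcp [568.1  74.7 178.6] along arm 69.6 behind 15.9 arm dir deg -79.1 F fwd -2.8 F [-2.4 -2.2  1.2]
```

Call:
drive_tool(moves=[{"rx":0,"ry":0,"tx":-0.0025,"ty":-0.0004,"tz":0,"rz":-0.035,"fingers":255},{"rx":0,"ry":0,"tx":-0.005,"ty":-0.0009,"tz":0,"rz":-0.07,"fingers":255},{"rx":0,"ry":0,"tx":-0.005,"ty":-0.0009,"tz":0,"rz":-0.07,"fingers":255}])

```text
clock: 4.55
tcp_pos: [573.0, 75.0, 178.6]
eef_rot: [-3.14, -0.0, -2.881]
force: [-2.8, -2.6, 0.7]
grip_width: -0.1
finger_force: 1.3
```

Call:
drive_tool(moves=[{"rx":0,"ry":0,"tx":-0.0025,"ty":-0.0004,"tz":0,"rz":-0.035,"fingers":255},{"rx":0,"ry":0,"tx":-0.005,"ty":-0.0009,"tz":0,"rz":-0.07,"fingers":255},{"rx":0,"ry":0,"tx":-0.005,"ty":-0.0009,"tz":0,"rz":-0.07,"fingers":255}])

```text
clock: 4.8
tcp_pos: [578.2, 75.5, 178.6]
eef_rot: [-3.141, -0.0, -2.811]
force: [-1.9, -3.0, 1.0]
grip_width: 0.3
finger_force: 1.3
```

Call:
drive_tool(moves=[{"rx":0,"ry":0,"tx":-0.0025,"ty":-0.0004,"tz":0,"rz":-0.035,"fingers":255},{"rx":0,"ry":0,"tx":-0.005,"ty":-0.0009,"tz":0,"rz":-0.07,"fingers":255},{"rx":0,"ry":0,"tx":-0.005,"ty":-0.0009,"tz":0,"rz":-0.07,"fingers":255}])

```text
clock: 5.05
tcp_pos: [583.3, 76.4, 178.6]
eef_rot: [-3.141, 0.0, -2.741]
force: [-2.2, -2.9, 0.9]
grip_width: -0.1
finger_force: 1.3
```

Call:
drive_tool(moves=[{"rx":0,"ry":0,"tx":-0.0025,"ty":-0.0004,"tz":0,"rz":-0.035,"fingers":255},{"rx":0,"ry":0,"tx":-0.005,"ty":-0.0009,"tz":0,"rz":-0.07,"fingers":255},{"rx":0,"ry":0,"tx":-0.005,"ty":-0.0009,"tz":0,"rz":-0.07,"fingers":255}])

```text
clock: 5.3
tcp_pos: [587.9, 77.4, 178.4]
eef_rot: [-3.141, -0.001, -2.671]
force: [-3.6, -3.7, 2.4]
grip_width: -0.0
finger_force: 2.0
```

Call:
drive_tool(moves=[{"rx":0,"ry":0,"tx":-0.001,"ty":-0.0002,"tz":0,"rz":-0.014,"fingers":255},{"rx":0,"ry":0,"tx":-0.002,"ty":-0.0003,"tz":0,"rz":-0.028,"fingers":255},{"rx":0,"ry":0,"tx":-0.002,"ty":-0.0003,"tz":0,"rz":-0.028,"fingers":255}])

```text
clock: 5.55
tcp_pos: [589.0, 77.5, 178.3]
eef_rot: [-3.141, -0.003, -2.644]
force: [-4.7, -4.8, 2.1]
grip_width: 0.0
finger_force: 3.2
```

```bash
python3 -c "
from h import *
arc()"
```

```text
t 5.55 tcp [589.   77.5 178.3] along arm 69.0 behind 16.5 arm dir deg -61.5 F fwd -6.4 F [-4.7 -4.8  2.1]
```

Now against the stop (force is rising). Pressing on without turning.

Call:
drive_tool(moves=[{"rx":0,"ry":0,"tx":-0.001,"ty":0,"tz":0,"rz":0,"fingers":255},{"rx":0,"ry":0,"tx":-0.002,"ty":0,"tz":0,"rz":0,"fingers":255},{"rx":0,"ry":0,"tx":-0.002,"ty":0,"tz":0,"rz":0,"fingers":255}])

```text
clock: 5.8
tcp_pos: [589.9, 77.9, 178.1]
eef_rot: [-3.14, -0.005, -2.644]
force: [-6.3, -7.0, 3.2]
grip_width: 0.1
finger_force: 4.4
```

```bash
python3 -c "
from h import *
arc()"
```

```text
t 5.8 tcp [589.9  77.9 178.1] along arm 69.1 behind 15.4 arm dir deg -61.5 F fwd -8.9 F [-6.3 -7.   3.2]
```

Call:
drive_tool(moves=[{"rx":0,"ry":0,"tx":-0.001,"ty":0,"tz":0,"rz":0,"fingers":255},{"rx":0,"ry":0,"tx":-0.0012,"ty":0,"tz":0,"rz":0,"fingers":255},{"rx":0,"ry":0,"tx":-0.0012,"ty":0,"tz":0,"rz":0,"fingers":255},{"rx":0,"ry":0,"tx":-0.0012,"ty":0,"tz":0,"rz":0,"fingers":255}])

```text
clock: 6.13
tcp_pos: [590.4, 78.1, 178.0]
eef_rot: [-3.14, -0.006, -2.644]
force: [-7.9, -7.9, 3.4]
grip_width: 0.0
finger_force: 5.2
```

Call:
drive_tool(moves=[{"rx":0,"ry":0,"tx":0,"ty":0,"tz":0,"rz":0,"fingers":255},{"rx":0,"ry":0,"tx":0,"ty":0,"tz":0,"rz":0,"fingers":255},{"rx":0,"ry":0,"tx":0,"ty":0,"tz":0,"rz":0,"fingers":255},{"rx":0,"ry":0,"tx":0,"ty":0,"tz":0,"rz":0,"fingers":255},{"rx":0,"ry":0,"tx":0,"ty":0,"tz":0,"rz":0,"fingers":255},{"rx":0,"ry":0,"tx":0,"ty":0,"tz":0,"rz":0,"fingers":255},{"rx":0,"ry":0,"tx":0,"ty":0,"tz":0,"rz":0,"fingers":255},{"rx":0,"ry":0,"tx":0,"ty":0,"tz":0,"rz":0,"fingers":255}])

```text
clock: 6.8
tcp_pos: [590.4, 78.1, 178.0]
eef_rot: [-3.14, -0.006, -2.645]
force: [-7.4, -7.0, 4.0]
grip_width: -0.2
finger_force: 5.1
```

```bash
python3 -c "
from h import *
arc()"
```

```text
t 6.8 tcp [590.4  78.1 178. ] along arm 69.1 behind 14.9 arm dir deg -61.5 F fwd -9.9 F [-7.4 -7.   4. ]
```

Call:
drive_tool(moves=[{"rx":0,"ry":0,"tx":-0.0003,"ty":0,"tz":0,"rz":0,"fingers":255},{"rx":0,"ry":0,"tx":-0.0003,"ty":0,"tz":0,"rz":0,"fingers":255},{"rx":0,"ry":0,"tx":-0.0003,"ty":0,"tz":0,"rz":0,"fingers":255},{"rx":0,"ry":0,"tx":-0.0003,"ty":0,"tz":0,"rz":0,"fingers":255},{"rx":0,"ry":0,"tx":-0.0003,"ty":0,"tz":0,"rz":0,"fingers":255},{"rx":0,"ry":0,"tx":-0.0003,"ty":0,"tz":0,"rz":0,"fingers":255},{"rx":0,"ry":0,"tx":-0.0003,"ty":0,"tz":0,"rz":0,"fingers":255},{"rx":0,"ry":0,"tx":-0.0003,"ty":0,"tz":0,"rz":0,"fingers":255}])

```text
clock: 7.47
tcp_pos: [590.5, 78.2, 178.0]
eef_rot: [-3.14, -0.006, -2.645]
force: [-8.5, -8.6, 3.5]
grip_width: -0.0
finger_force: 5.3
```

Call:
drive_tool(moves=[{"rx":0,"ry":0,"tx":0.005,"ty":0,"tz":0,"rz":0,"fingers":255},{"rx":0,"ry":0,"tx":0.015,"ty":0,"tz":0,"rz":0,"fingers":255},{"rx":0,"ry":0,"tx":0.03,"ty":0,"tz":0,"rz":0,"fingers":255},{"rx":0,"ry":0,"tx":0.04,"ty":0,"tz":-0.03,"rz":0,"fingers":255},{"rx":0,"ry":0,"tx":0.045,"ty":0,"tz":-0.07,"rz":0,"fingers":200},{"rx":0,"ry":0,"tx":0.045,"ty":0,"tz":-0.11,"rz":0,"fingers":130},{"rx":0,"ry":0,"tx":0.045,"ty":0,"tz":-0.12,"rz":0,"fingers":130},{"rx":0,"ry":0,"tx":0.045,"ty":0,"tz":-0.12,"rz":0,"fingers":130}])

```text
clock: 8.13
tcp_pos: [556.5, 59.2, 303.3]
eef_rot: [-3.138, 0.01, -2.643]
force: [-0.1, -0.1, -0.6]
grip_width: 41.9
finger_force: 0.0
```

```bash
python3 - <<'E'
from h import *
im,W=wrist('w3')
S=W.reshape(-1,3);d=S[:,:2]-root;rr=np.hypot(*d.T)
k=(S[:,2]>188)&(S[:,2]<199)&(rr>40)&(rr<98);q=S[k];print(len(q))
c=q[:,:2].mean(0);u=np.linalg.svd(q[:,:2]-c,full_matrices=False)[2][0];u*=np.sign(u@(c-root));print("arm deg",np.degrees(np.arctan2(u[1],u[0])),"miss of root",(root-c)@[-u[1],u[0]],"z",np.percentile(q[:,2],[5,50,95]))
k=(S[:,2]>200)&(S[:,2]<206)&(rr<22);print("turret",S[k].mean(0),k.sum())
go((551,-197,300),np.pi)
a=cv2.resize(im,None,fx=1.4,fy=1.4);cv2.imwrite('pics/w3b.png',a)
E
```

```text
654
arm deg -65.76420747757761 miss of root 0.3151692438894372 z [190.81132974 194.73697533 196.40286877]
turret [566.95075957 146.40589737 202.59782109] 368
t 8.18 tcp [555.5  59.2 300.7] yaw [-3.14   0.006 -2.642] F [ 0.4  0.9 -0.8] q [-0.01  0.33  0.19  1.43  0.   -0.51]
  shift [ 0.1266 -0.2227  0.0003] rot [-2.000e-04  6.500e-03  4.992e-01]
```

View pics/w3b.png

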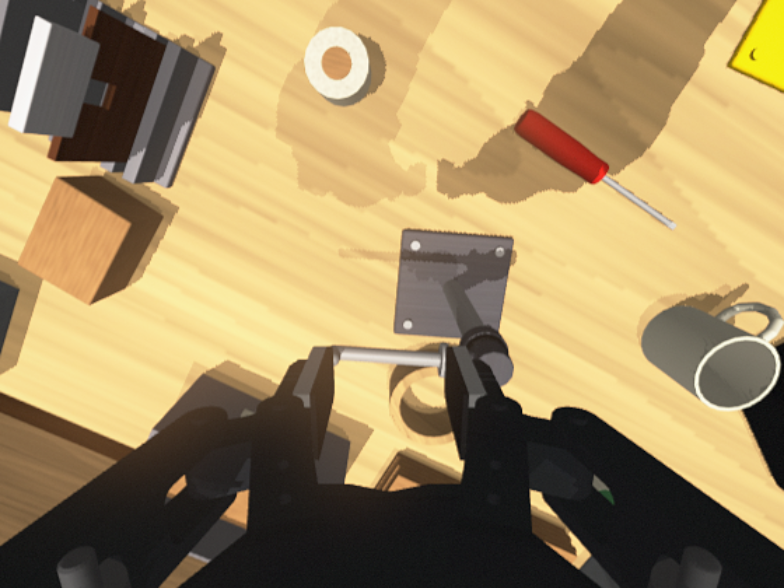

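The hook now points at -65.8°, 1.70 rad from where it started. The view also shows the board in its rack at the upper left, clip at (45,75) and slot at (100,93). On to the clipboard.

Call:
drive_tool(moves=[{"rx":0,"ry":0,"tx":0.02,"ty":-0.034,"tz":0,"rz":0.08,"fingers":100},{"rx":0,"ry":0,"tx":0.04,"ty":-0.068,"tz":0,"rz":0.16,"fingers":100},{"rx":0,"ry":0,"tx":0.06,"ty":-0.104,"tz":0,"rz":0.24,"fingers":100},{"rx":0,"ry":0,"tx":0.08,"ty":-0.14,"tz":0,"rz":0.32,"fingers":100},{"rx":0,"ry":0,"tx":0.1,"ty":-0.176,"tz":0,"rz":0.4,"fingers":100},{"rx":0,"ry":0,"tx":0.12,"ty":-0.21,"tz":0,"rz":0.48,"fingers":100},{"rx":0,"ry":-0.006,"tx":0.127,"ty":-0.223,"tz":0,"rz":0.499,"fingers":100},{"rx":0,"ry":-0.006,"tx":0.127,"ty":-0.223,"tz":0,"rz":0.499,"fingers":100}])

```text
clock: 8.85
tcp_pos: [548.6, -201.4, 295.7]
eef_rot: [3.139, 0.004, 3.136]
force: [-0.3, 0.0, 0.1]
grip_width: 51.8
finger_force: 0.0
```

Call:
drive_tool(moves=[{"rx":0,"ry":0,"tx":0,"ty":0,"tz":0,"rz":0,"fingers":100},{"rx":0,"ry":0,"tx":0,"ty":0,"tz":0,"rz":0,"fingers":100}])

```text
clock: 9.02
tcp_pos: [549.0, -196.9, 297.2]
eef_rot: [3.138, 0.004, -3.14]
force: [0.6, -1.0, 0.3]
grip_width: 51.6
finger_force: 0.0
```

```bash
python3 - <<'E'
from h import *
im,W=wrist('w4')
S=W.reshape(-1,3)
k=(abs(S[:,0]-551)<70)&(abs(S[:,1]+197)<25)
for lo,hi in((110,128),(128,150),(150,160),(160,172)):
    q=S[k&(S[:,2]>lo)&(S[:,2]<hi)]
    if len(q):print(lo,hi,len(q),np.round(q.mean(0),1),np.round(np.percentile(q,2,0),1),np.round(np.percentile(q,98,0),1))
q=S[k&(S[:,2]>160)&(S[:,2]<172)];rc=cv2.minAreaRect(q[:,:2].astype(np.float32));print(rc)
h=[(x,np.percentile(q[abs(q[:,0]-x)<5][:,1],[3,97]).round(1)) for x in range(520,585,10)];print(h)
go((551,-197,137),np.pi)
E
```

```text
110 128 134 [ 545.9 -204.1  126.5] [ 496.8 -206.9  115.3] [ 603.2 -194.5  128. ]
128 150 265 [ 532.9 -200.2  130.2] [ 497.3 -205.7  128. ] [ 604.7 -194.2  148.1]
150 160 10 [ 516.9 -197.5  155.5] [ 516.7 -201.7  153.5] [ 517.2 -193.3  156.5]
160 172 695 [ 550.3 -197.5  164.6] [ 517.4 -201.9  163.1] [ 584.7 -193.   165.9]
((551.2277221679688, -197.4004669189453), (9.020384788513184, 69.22473907470703), 89.95191955566406)
[(520, array([-201.7, -193.2])), (530, array([-201.7, -193.2])), (540, array([-201.8, -193.1])), (550, array([-201.8, -193.1])), (560, array([-201.8, -193. ])), (570, array([-201.9, -193. ])), (580, array([-201.9, -192.9]))]
t 9.07 tcp [ 549.1 -196.6  297.7] yaw [ 3.139  0.005 -3.139] F [ 0.3 -0.1 -1. ] q [-0.45  0.39  0.27  1.45  0.   -0.46]
  shift [-0.0011 -0.0009  0.1607] rot [0.0028 0.0047 0.0027]
```

View pics/w4.png

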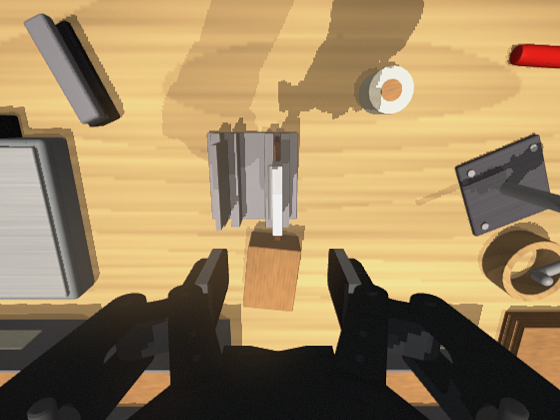

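The wrist view confirms the clip at (277,200), square between the open fingers, with the card slot to its left and the block at (272,270) clear. Lowering to grip at 12 mm above the clip's lower edge.

Call:
drive_tool(moves=[{"rx":0.003,"ry":0.005,"tx":-0.0013,"ty":-0.0013,"tz":0.03,"rz":0.003,"fingers":100},{"rx":0.003,"ry":0.005,"tx":-0.0013,"ty":-0.0013,"tz":0.07,"rz":0.003,"fingers":100},{"rx":0.003,"ry":0.005,"tx":-0.0013,"ty":-0.0013,"tz":0.11,"rz":0.003,"fingers":100},{"rx":0.003,"ry":0.005,"tx":-0.0013,"ty":-0.0013,"tz":0.14,"rz":0.003,"fingers":100},{"rx":0.003,"ry":0.005,"tx":-0.0013,"ty":-0.0013,"tz":0.158,"rz":0.003,"fingers":100},{"rx":0.003,"ry":0.005,"tx":-0.0013,"ty":-0.0013,"tz":0.1655,"rz":0.003,"fingers":100},{"rx":0.003,"ry":0.005,"tx":-0.0013,"ty":-0.0013,"tz":0.1655,"rz":0.003,"fingers":100},{"rx":0.003,"ry":0.005,"tx":-0.0013,"ty":-0.0013,"tz":0.1655,"rz":0.003,"fingers":100}])

```text
clock: 9.73
tcp_pos: [552.0, -198.4, 133.8]
eef_rot: [-3.14, 0.002, 3.141]
force: [-0.0, 0.2, -0.0]
grip_width: 52.0
finger_force: 0.0
```

```bash
python3 - <<'E'
from h import *
go((551.2,-197.4,132),np.pi)
E
```

```text
t 9.73 tcp [ 552.  -198.4  133.8] yaw [-3.140e+00  2.000e-03  3.141e+00] F [-0.   0.2 -0. ] q [-0.45  0.44 -0.08  1.05 -0.   -0.45]
  shift [0.0008 0.001  0.0018] rot [-0.0018  0.0015 -0.0004]
```

Call:
drive_tool(moves=[{"rx":0,"ry":0,"tx":0.001,"ty":0.001,"tz":0.001,"rz":0,"fingers":150},{"rx":0,"ry":0,"tx":0.001,"ty":0.001,"tz":0.001,"rz":0,"fingers":200},{"rx":0,"ry":0,"tx":0.001,"ty":0.001,"tz":0.001,"rz":0,"fingers":255},{"rx":0,"ry":0,"tx":0.001,"ty":0.001,"tz":0.001,"rz":0,"fingers":255},{"rx":0,"ry":0,"tx":0.001,"ty":0.001,"tz":0.001,"rz":0,"fingers":255},{"rx":0,"ry":0,"tx":0.001,"ty":0.001,"tz":0.001,"rz":0,"fingers":255},{"rx":0,"ry":0,"tx":0.001,"ty":0.001,"tz":0.001,"rz":0,"fingers":255}])

```text
clock: 10.32
tcp_pos: [551.6, -198.6, 133.5]
eef_rot: [-3.139, 0.004, 3.14]
force: [-0.1, 1.7, 6.7]
grip_width: 8.8
finger_force: 59.7
```

```bash
python3 - <<'E'
from h import *
go((551.2,-197.4,132),np.pi)
E
```

```text
t 10.32 tcp [ 551.6 -198.6  133.5] yaw [-3.139  0.004  3.14 ] F [-0.1  1.7  6.7] q [-0.45  0.44 -0.08  1.05 -0.   -0.45]
  shift [0.0004 0.0012 0.0014] rot [-0.0024  0.0036 -0.0019]
```

Grip holds at 60 N. Lift straight up.

Call:
drive_tool(moves=[{"rx":0,"ry":0,"tx":0,"ty":0,"tz":-0.006,"rz":0,"fingers":255},{"rx":0,"ry":0,"tx":0,"ty":0,"tz":-0.016,"rz":0,"fingers":255},{"rx":0,"ry":0,"tx":0,"ty":0,"tz":-0.03,"rz":0,"fingers":255},{"rx":0,"ry":0,"tx":0,"ty":0,"tz":-0.045,"rz":0,"fingers":255},{"rx":0,"ry":0,"tx":0,"ty":0,"tz":-0.06,"rz":0,"fingers":255},{"rx":0,"ry":0,"tx":0,"ty":0,"tz":-0.075,"rz":0,"fingers":255},{"rx":0,"ry":0,"tx":0,"ty":0,"tz":-0.088,"rz":0,"fingers":255},{"rx":0,"ry":0,"tx":0,"ty":0,"tz":-0.092,"rz":0,"fingers":255}])

```text
clock: 10.98
tcp_pos: [551.2, -198.5, 226.6]
eef_rot: [-3.138, 0.004, 3.14]
force: [0.6, -0.1, -1.6]
grip_width: 9.3
finger_force: 58.6
```

```bash
python3 - <<'E'
from h import *
go((632,9,224.5),np.radians(204.2))
print(r.get_obs()["grip_width"])
E
```

```text
t 10.98 tcp [ 551.2 -198.5  226.6] yaw [-3.138  0.004  3.14 ] F [ 0.6 -0.1 -1.6] q [-0.45  0.4   0.1   1.27 -0.   -0.45]
  shift [-0.0804  0.2077  0.0017] rot [-0.0039  0.0028 -0.4243]
9.30047935137323
```

Call:
drive_tool(moves=[{"rx":0,"ry":0,"tx":-0.006,"ty":0.016,"tz":0,"rz":-0.04,"fingers":255},{"rx":0,"ry":0,"tx":-0.018,"ty":0.046,"tz":0,"rz":-0.1,"fingers":255},{"rx":0,"ry":0,"tx":-0.031,"ty":0.08,"tz":0,"rz":-0.17,"fingers":255},{"rx":0,"ry":0,"tx":-0.044,"ty":0.114,"tz":0,"rz":-0.24,"fingers":255},{"rx":0,"ry":0,"tx":-0.057,"ty":0.148,"tz":0,"rz":-0.3,"fingers":255},{"rx":0,"ry":0,"tx":-0.069,"ty":0.178,"tz":0.001,"rz":-0.36,"fingers":255},{"rx":0,"ry":0,"tx":-0.077,"ty":0.199,"tz":0.0015,"rz":-0.41,"fingers":255},{"rx":-0.004,"ry":0.003,"tx":-0.0804,"ty":0.2077,"tz":0.0017,"rz":-0.4243,"fingers":255}])

```text
clock: 11.65
tcp_pos: [631.4, 13.1, 221.2]
eef_rot: [3.137, -0.002, -2.714]
force: [-0.2, -0.2, -1.7]
grip_width: 9.0
finger_force: 58.7
```

Call:
drive_tool(moves=[{"rx":0,"ry":0,"tx":0,"ty":0,"tz":0,"rz":0,"fingers":255},{"rx":0,"ry":0,"tx":0,"ty":0,"tz":0,"rz":0,"fingers":255},{"rx":0,"ry":0,"tx":0,"ty":0,"tz":0,"rz":0,"fingers":255}])

```text
clock: 11.9
tcp_pos: [630.7, 8.2, 221.8]
eef_rot: [3.139, -0.003, -2.721]
force: [0.2, -0.6, -2.2]
grip_width: 9.0
finger_force: 58.7
```

```bash
python3 - <<'E'
from h import *
go((632,9,224.5),np.radians(204.2))
im,W=wrist('w5')
S=W.reshape(-1,3);d=S[:,:2]-root;rr=np.hypot(*d.T)
k=(S[:,2]>188)&(S[:,2]<199)&(rr>40)&(rr<98);q=S[k];print(len(q))
if len(q)>30:
    c=q[:,:2].mean(0);u=np.linalg.svd(q[:,:2]-c,full_matrices=False)[2][0];u*=np.sign(u@(c-root));print("arm deg",np.degrees(np.arctan2(u[1],u[0])),"miss of root",(root-c)@[-u[1],u[0]])
for n in('side',):
    im2,dd=r.snapshot(n);np.savez('side2.npz',im=im2,d=dd);_,V=fixed('side','2')
    S=V.reshape(-1,3);d=S[:,:2]-root;rr=np.hypot(*d.T);k=(S[:,2]>180)&(S[:,2]<199)&(rr>40)&(rr<98)&(S[:,1]<140)&(S[:,0]>550);q=S[k];print(len(q))
    if len(q)>30:
        c=q[:,:2].mean(0);u=np.linalg.svd(q[:,:2]-c,full_matrices=False)[2][0];u*=np.sign(u@(c-root));print("side arm deg",np.degrees(np.arctan2(u[1],u[0])),c)
a=im2[90:330,100:400];b=cv2.resize(im,(400,300));a=cv2.resize(a,(375,300));cv2.imwrite('pics/m5.png',np.hstack([a,b]))
E
```

```text
t 11.9 tcp [630.7   8.2 221.8] yaw [ 3.139e+00 -3.000e-03 -2.721e+00] F [ 0.2 -0.6 -2.2] q [-0.09  0.5   0.25  1.32  0.   -0.51]
  shift [-0.0015  0.0003 -0.0027] rot [ 0.0023 -0.0031 -0.0019]
1472
arm deg -65.83307288369113 miss of root 0.13475508674733747
56
side arm deg -66.16587294885058 [599.9696818   79.99532698]
```

View pics/m5.png

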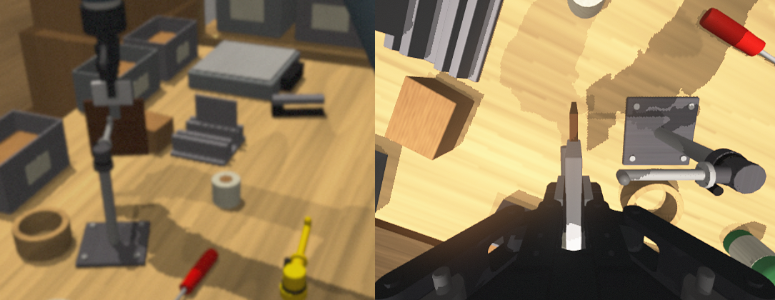

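The board hangs straight from the gripper in line with the arm: tip at (622,177) and clip at (570,200) in the right half. Two measurements agree on -65.8°. Threading the slot over the tip, 21 mm above the centre line.

Call:
drive_tool(moves=[{"rx":0.002,"ry":-0.003,"tx":-0.0019,"ty":0,"tz":-0.0027,"rz":-0.002,"fingers":255},{"rx":0.002,"ry":-0.003,"tx":-0.0019,"ty":0.005,"tz":-0.0027,"rz":-0.002,"fingers":255},{"rx":0.002,"ry":-0.003,"tx":-0.0019,"ty":0.012,"tz":-0.0027,"rz":-0.002,"fingers":255},{"rx":0.002,"ry":-0.003,"tx":-0.0019,"ty":0.02,"tz":-0.0027,"rz":-0.002,"fingers":255},{"rx":0.002,"ry":-0.003,"tx":-0.0019,"ty":0.025,"tz":-0.0027,"rz":-0.002,"fingers":255},{"rx":0.002,"ry":-0.003,"tx":-0.0019,"ty":0.025,"tz":-0.0027,"rz":-0.002,"fingers":255}])

```text
clock: 12.5
tcp_pos: [621.9, 34.7, 224.9]
eef_rot: [3.14, 0.001, -2.715]
force: [-0.0, 0.2, -2.3]
grip_width: 9.0
finger_force: 58.7
```

```bash
cat >> h.py <<'E'
ah=np.radians(-65.83);u=np.array([np.cos(ah),np.sin(ah)]);tg=np.array([-u[1],u[0]])
def hang(R,z):
    c,Rm,o=pose();v=c[:2]-root
    print("R %.1f lat %.1f z %.1f"%(v@u,v@tg,c[2]),"F u,t,z",(o["force"][:2]@u).round(1),(o["force"][:2]@tg).round(1),o["force"][2].round(1))
    p=root+R*u+0.4*tg; go((*p,z),np.radians(-155.83))
E
python3 -c "
from h import *
hang(85,224.5)"
```

```text
R 122.6 lat 1.3 z 224.9 F u,t,z -0.2 0.1 -2.3
t 12.5 tcp [621.9  34.7 224.9] yaw [ 3.140e+00  1.000e-03 -2.715e+00] F [-0.   0.2 -2.3] q [-0.05  0.48  0.22  1.31  0.   -0.47]
  shift [0.0007 0.0376 0.0004] rot [0.0014 0.0008 0.0043]
```

Call:
drive_tool(moves=[{"rx":0,"ry":0,"tx":0.0007,"ty":0.004,"tz":0,"rz":0.004,"fingers":255},{"rx":0,"ry":0,"tx":0.0007,"ty":0.01,"tz":0,"rz":0.004,"fingers":255},{"rx":0,"ry":0,"tx":0.0007,"ty":0.018,"tz":0,"rz":0.004,"fingers":255},{"rx":0,"ry":0,"tx":0.0007,"ty":0.026,"tz":0,"rz":0.004,"fingers":255},{"rx":0,"ry":0,"tx":0.0007,"ty":0.033,"tz":0,"rz":0.004,"fingers":255},{"rx":0,"ry":0,"tx":0.0007,"ty":0.0376,"tz":0,"rz":0.004,"fingers":255},{"rx":0,"ry":0,"tx":0.0007,"ty":0.0376,"tz":0,"rz":0.004,"fingers":255},{"rx":0,"ry":0,"tx":0.0007,"ty":0.0376,"tz":0,"rz":0.004,"fingers":255}])

```text
clock: 13.17
tcp_pos: [606.5, 67.4, 224.9]
eef_rot: [3.141, 0.001, -2.72]
force: [-1.1, -0.0, -2.4]
grip_width: 9.3
finger_force: 58.6
```

```bash
python3 -c "
from h import *
hang(44,211.5)"
```

```text
R 86.4 lat 0.7 z 224.9 F u,t,z -0.4 -1.0 -2.4
t 13.17 tcp [606.5  67.4 224.9] yaw [ 3.141e+00  1.000e-03 -2.720e+00] F [-1.1 -0.  -2.4] q [ 0.01  0.45  0.18  1.3   0.   -0.41]
  shift [0.0003 0.0424 0.0134] rot [ 0.0004  0.0011 -0.0007]
```

Call:
drive_tool(moves=[{"rx":0,"ry":0.001,"tx":0.0003,"ty":0.004,"tz":0.003,"rz":0,"fingers":255},{"rx":0,"ry":0.001,"tx":0.0003,"ty":0.01,"tz":0.007,"rz":0,"fingers":255},{"rx":0,"ry":0.001,"tx":0.0003,"ty":0.018,"tz":0.011,"rz":0,"fingers":255},{"rx":0,"ry":0.001,"tx":0.0003,"ty":0.026,"tz":0.0134,"rz":0,"fingers":255},{"rx":0,"ry":0.001,"tx":0.0003,"ty":0.034,"tz":0.0134,"rz":0,"fingers":255},{"rx":0,"ry":0.001,"tx":0.0003,"ty":0.0395,"tz":0.0134,"rz":0,"fingers":255},{"rx":0,"ry":0.001,"tx":0.0003,"ty":0.0415,"tz":0.0134,"rz":0,"fingers":255},{"rx":0,"ry":0.001,"tx":0.0003,"ty":0.0415,"tz":0.0134,"rz":0,"fingers":255}])

```text
clock: 13.83
tcp_pos: [589.2, 105.6, 211.7]
eef_rot: [3.141, 0.0, -2.72]
force: [-0.3, 0.1, -1.7]
grip_width: 9.1
finger_force: 58.6
```

```bash
python3 -c "
from h import *
hang(39,209)"
```

```text
R 44.5 lat 0.5 z 211.7 F u,t,z -0.2 -0.2 -1.7
t 13.83 tcp [589.2 105.6 211.7] yaw [ 3.141  0.    -2.72 ] F [-0.3  0.1 -1.7] q [ 0.07  0.43  0.11  1.25  0.   -0.35]
  shift [0.0001 0.0055 0.0027] rot [ 0.0005  0.0004 -0.0003]
```

Call:
drive_tool(moves=[{"rx":0,"ry":0,"tx":0,"ty":0.002,"tz":0,"rz":0,"fingers":255},{"rx":0,"ry":0,"tx":0,"ty":0.004,"tz":0,"rz":0,"fingers":255},{"rx":0,"ry":0,"tx":0,"ty":0.0055,"tz":0,"rz":0,"fingers":255},{"rx":0,"ry":0,"tx":0,"ty":0.0065,"tz":0,"rz":0,"fingers":255},{"rx":0,"ry":0,"tx":0,"ty":0.0065,"tz":0,"rz":0,"fingers":255}])

```text
clock: 14.25
tcp_pos: [587.5, 109.4, 211.7]
eef_rot: [-3.139, 0.0, -2.722]
force: [1.0, -4.8, -2.1]
grip_width: 9.1
finger_force: 58.7
```

```bash
python3 -c "
from h import *
hang(39,208.5)"
```

```text
R 40.4 lat 0.5 z 211.7 F u,t,z 4.8 -1.0 -2.1
t 14.25 tcp [587.5 109.4 211.7] yaw [-3.139  0.    -2.722] F [ 1.  -4.8 -2.1] q [ 0.08  0.43  0.11  1.25 -0.   -0.34]
  shift [0.0001 0.0014 0.0031] rot [-0.0027  0.0002 -0.0023]
```

Flange contact (4.8 N along the arm). Ease off a little and lower onto the arm.

Call:
drive_tool(moves=[{"rx":0,"ry":0,"tx":0,"ty":-0.001,"tz":0.0005,"rz":0,"fingers":255},{"rx":0,"ry":0,"tx":0,"ty":-0.001,"tz":0.0012,"rz":0,"fingers":255},{"rx":0,"ry":0,"tx":0,"ty":-0.001,"tz":0.0018,"rz":0,"fingers":255},{"rx":0,"ry":0,"tx":0,"ty":-0.001,"tz":0.0024,"rz":0,"fingers":255},{"rx":0,"ry":0,"tx":0,"ty":-0.001,"tz":0.0024,"rz":0,"fingers":255}])

```text
clock: 14.67
tcp_pos: [587.7, 109.4, 209.3]
eef_rot: [-3.141, 0.001, -2.721]
force: [3.8, -3.2, 0.1]
grip_width: 9.1
finger_force: 59.1
```

```bash
python3 -c "
from h import *
hang(39,208.5)"
```

```text
R 40.4 lat 0.7 z 209.3 F u,t,z 4.5 2.1 0.1
t 14.67 tcp [587.7 109.4 209.3] yaw [-3.141e+00  1.000e-03 -2.721e+00] F [ 3.8 -3.2  0.1] q [ 0.08  0.43  0.1   1.24 -0.   -0.34]
  shift [0.0003 0.0014 0.0008] rot [-0.0006  0.0007 -0.0017]
```

Call:
drive_tool(moves=[{"rx":0,"ry":0,"tx":0,"ty":-0.001,"tz":0.0005,"rz":0,"fingers":255},{"rx":0,"ry":0,"tx":0,"ty":-0.0015,"tz":0.001,"rz":0,"fingers":255},{"rx":0,"ry":0,"tx":0,"ty":-0.0015,"tz":0.001,"rz":0,"fingers":255},{"rx":0,"ry":0,"tx":0,"ty":-0.0015,"tz":0.001,"rz":0,"fingers":255}])

```text
clock: 15.0
tcp_pos: [587.6, 109.1, 208.1]
eef_rot: [3.14, 0.0, -2.721]
force: [0.9, -0.6, 1.0]
grip_width: 9.1
finger_force: 59.3
```

```bash
python3 -c "
from h import *
hang(39,208.5)
im,W=wrist('w6')
im2,dd=r.snapshot('side');np.savez('side3.npz',im=im2,d=dd)
a=cv2.resize(im2[130:280,120:270],(400,400),interpolation=2);b=cv2.resize(im[100:380,140:420],(400,400));cv2.imwrite('pics/m6.png',np.hstack([a,b]))"
```

```text
R 40.6 lat 0.5 z 208.1 F u,t,z 0.9 0.6 1.0
t 15.0 tcp [587.6 109.1 208.1] yaw [ 3.14   0.    -2.721] F [ 0.9 -0.6  1. ] q [ 0.08  0.43  0.1   1.24  0.   -0.34]
  shift [ 0.0001  0.0016 -0.0004] rot [ 0.0019  0.0003 -0.0009]
```

View pics/m6.png

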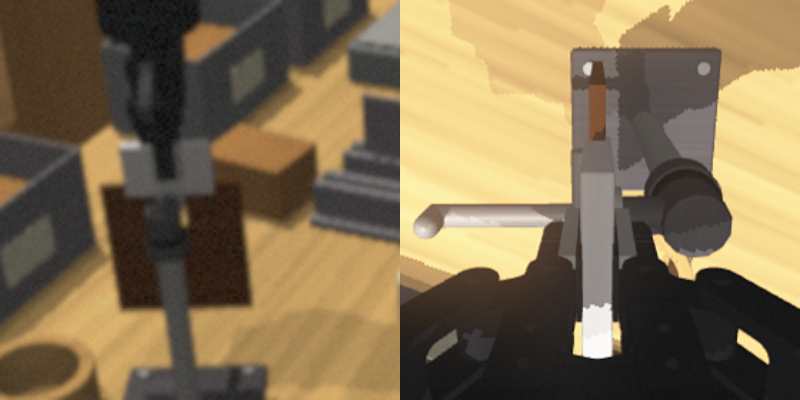

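The board is on the arm against the flange: left half shows it hanging at (180,240) behind the post, right half shows the clip at (597,250) beside the flange with the arm through the slot. A small nudge home, then a slow release.

Call:
drive_tool(moves=[{"rx":0,"ry":0,"tx":0,"ty":0.001,"tz":0,"rz":0,"fingers":255},{"rx":0,"ry":0,"tx":0,"ty":0.001,"tz":0,"rz":0,"fingers":255},{"rx":0,"ry":0,"tx":0,"ty":0.001,"tz":0,"rz":0,"fingers":228},{"rx":0,"ry":0,"tx":0,"ty":0.001,"tz":0,"rz":0,"fingers":224},{"rx":0,"ry":0,"tx":0,"ty":0.001,"tz":0,"rz":0,"fingers":220},{"rx":0,"ry":0,"tx":0,"ty":0.001,"tz":0,"rz":0,"fingers":214},{"rx":0,"ry":0,"tx":0,"ty":0.001,"tz":0,"rz":0,"fingers":205},{"rx":0,"ry":0,"tx":0,"ty":0.001,"tz":0,"rz":0,"fingers":190}])

```text
clock: 15.77
tcp_pos: [586.9, 109.7, 207.8]
eef_rot: [3.14, -0.001, -2.721]
force: [-0.2, -0.3, 0.4]
grip_width: 21.7
finger_force: 0.0
```

Call:
drive_tool(moves=[{"rx":0,"ry":0,"tx":0,"ty":0,"tz":0,"rz":0,"fingers":180},{"rx":0,"ry":0,"tx":0,"ty":0,"tz":0,"rz":0,"fingers":170},{"rx":0,"ry":0,"tx":0,"ty":0,"tz":0,"rz":0,"fingers":160},{"rx":0,"ry":0,"tx":0,"ty":0,"tz":0,"rz":0,"fingers":160}])

```text
clock: 16.1
tcp_pos: [587.3, 109.5, 208.0]
eef_rot: [3.141, -0.0, -2.721]
force: [0.2, 0.2, -0.3]
grip_width: 31.8
finger_force: 0.0
```

```bash
python3 - <<'E'
from h import *
hang(39,208.5);print(r.get_obs()["grip_width"])
im,W=wrist('w7');S=W.reshape(-1,3);d=S[:,:2]-root;R=d@u;L=d@tg
k=(S[:,2]>232)&(S[:,2]<246)&(abs(L)<40)&(R>20)&(R<60);q=S[k];print("clip top",len(q),np.percentile(R[k],[2,50,98]).round(1),np.percentile(L[k],[2,98]).round(1),np.median(q[:,2]).round(1))
E
```

```text
R 40.2 lat 0.3 z 208.0 F u,t,z -0.1 0.2 -0.3
t 16.1 tcp [587.3 109.5 208. ] yaw [ 3.141 -0.    -2.721] F [ 0.2  0.2 -0.3] q [ 0.08  0.43  0.1   1.24  0.   -0.34]
  shift [-0.0001  0.0012 -0.0005] rot [ 0.0008 -0.0001 -0.0013]
31.84425138614104
clip top 3872 [22.  40.6 58.1] [-34.3  26.5] 239.3
```

Call:
drive_tool(moves=[{"rx":0,"ry":0,"tx":0,"ty":0,"tz":-0.008,"rz":0,"fingers":160},{"rx":0,"ry":0,"tx":0,"ty":0,"tz":-0.02,"rz":0,"fingers":160},{"rx":0,"ry":0,"tx":0,"ty":0,"tz":-0.04,"rz":0,"fingers":160},{"rx":0,"ry":0,"tx":0,"ty":0,"tz":-0.065,"rz":0,"fingers":160},{"rx":0,"ry":0,"tx":0,"ty":0,"tz":-0.09,"rz":0,"fingers":160},{"rx":0,"ry":0,"tx":0.01,"ty":0,"tz":-0.11,"rz":0,"fingers":160},{"rx":0,"ry":0,"tx":0.02,"ty":0,"tz":-0.12,"rz":0,"fingers":160},{"rx":0,"ry":0,"tx":0.02,"ty":0,"tz":-0.12,"rz":0,"fingers":160}])

```text
clock: 16.82
tcp_pos: [569.1, 100.7, 331.6]
eef_rot: [-3.14, 0.005, -2.722]
force: [-0.7, 0.3, 0.4]
grip_width: 31.6
finger_force: 0.0
```

Call:
drive_tool(moves=[{"rx":0,"ry":0,"tx":0,"ty":0,"tz":0,"rz":0,"fingers":160},{"rx":0,"ry":0,"tx":0,"ty":0,"tz":0,"rz":0,"fingers":160}])

```text
clock: 16.98
tcp_pos: [568.7, 101.1, 326.8]
eef_rot: [3.14, -0.002, -2.721]
force: [-0.3, 0.3, -0.4]
grip_width: 31.8
finger_force: 0.0
```

```bash
python3 - <<'E'
from h import *
hang(39,330)
im,W=wrist('w7');S=W.reshape(-1,3);d=S[:,:2]-root;R=d@u;L=d@tg
k=(S[:,2]>232)&(S[:,2]<246)&(abs(L)<45)&(R>10)&(R<70);q=S[k];print("clip top",len(q),np.percentile(R[k],[2,50,98]).round(1),np.percentile(L[k],[2,98]).round(1),np.median(q[:,2]).round(1),cv2.minAreaRect(np.c_[R[k],L[k]].astype(np.float32)))
k=(S[:,2]>188)&(S[:,2]<199)&(R>50)&(R<98)&(abs(L)<12);q=S[k,:2];c=q.mean(0);w=np.linalg.svd(q-c,full_matrices=False)[2][0];w*=np.sign(w@u);print("arm",len(q),np.degrees(np.arctan2(w[1],w[0])),np.degrees(np.arctan2(*(c-root)[::-1])))
k=(S[:,2]>196)&(S[:,2]<204)&(R>20)&(R<40)&(abs(L)<13);print("flange R",np.percentile(R[k],[50,90,98]).round(1) if k.any() else None)
k=(S[:,2]>85)&(S[:,2]<190)&(abs(L)<55)&(R>28)&(R<60);print("board edge R by z",[(z,np.median(R[k&(abs(S[:,2]-z)<10)]).round(1)) for z in (90,110,130,150,170) if (k&(abs(S[:,2]-z)<10)).any()])
cv2.imwrite('pics/w7c.png',cv2.resize(im[130:400,120:480],(720,540)))
E
```

```text
R 40.2 lat -20.0 z 326.8 F u,t,z -0.4 -0.2 -0.4
t 16.98 tcp [568.7 101.1 326.8] yaw [ 3.140e+00 -2.000e-03 -2.721e+00] F [-0.3  0.3 -0.4] q [ 0.07  0.39  0.34  1.53  0.   -0.35]
  shift [-0.0204  0.0012 -0.0032] rot [ 0.0014 -0.0015 -0.0015]
clip top 952 [36.1 40.4 45.5] [-34.3  33.4] 239.4 ((40.867923736572266, 0.16708755493164062), (9.587200164794922, 70.04597473144531), 0.0684499740600586)
arm 478 -65.9184337835075 -65.48186284958598
flange R [28.2 33.6 34.6]
board edge R by z [(90, np.float64(40.3)), (110, np.float64(40.3)), (130, np.float64(40.3)), (150, np.float64(40.3)), (170, np.float64(40.3))]
```

View pics/w7c.png

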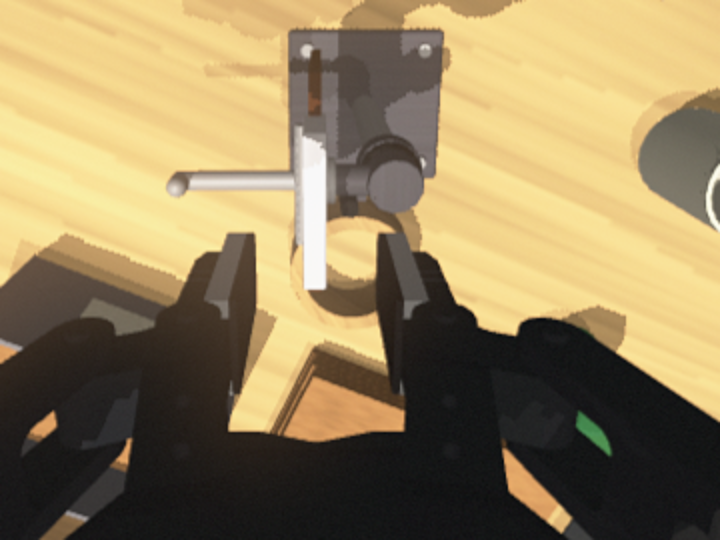

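```bash
python3 -c "
from rig import r
print(r.sign_off())"
```

```text
the job is handed in; nothing more can be done
None
```

I pressed the hook home with about 10 N for just over a second. The clipboard now hangs on it by its slot, within about a millimetre of the flange, with the hook's heading unchanged, and I handed the job in at about 17 s on the robot's clock.

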